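# Free the stuck pressure knob of a thermal cycler and slide its heated cover open

### The job

Open the thermal cycler so that the sample plate can be taken out. The pressure knob on top of its heated cover has stuck: break it loose anticlockwise with a short firm twist and back it off at least half a turn; then slide the cover all the way back to its end stops and let go, leaving the plate seated in its block.

Things in the scene. Friction and masses are not known exactly. Their poses are not given: they have to be found in the camera images.
- cycler: Compact white bench-top thermal cycler, fixed, 350 mm long, 200 mm wide, deck at height 120 mm. Origin on the table under its middle (front at x = -200, back at x = +150 mm); x runs from its control-panel front (facing the robot) to its back, y to its left, z up. The sample plate lies in its block at x = -75 mm, y = 0. End stops for the cover stand on the deck, front faces at x = +107 mm.
- cover (a joint): Position of the blue heated cover along the cycler's +x, m: 0 = fully forward over the plate (the start), 0.115 = fully back at the end stops. It slides on rails against 3 to 4 N of drag and stays where it is left. With the knob tight, the pressure plate's rim under the cover grips round the sample plate and the cover cannot slide (3 mm of play); it is clear once the knob is past about 2.2 rad.
- cover_front (a point): Front edge of the cover's small front lip, at mid-width, height 186 mm. The cover is a blue box with a white top panel, 130 mm long (x), 168 mm wide (y), its flat top at height 196 mm, moving mass about 1.3 kg; the knob stands at the middle of that top, 75 mm behind this point.
- knob (a joint): Angle of the pressure knob, rad: grows anticlockwise seen from above (loosening). 0 = tight (always the start). It is stuck: the resistance rises to about 0.5 N m at 0.1 rad, where it gives; it has died away by 0.3 rad, and from there the knob turns freely (0.03 N m) to a stop at 5.2. Half a turn is 3.14. It stays where it is left, and its height does not change.
- knob_grip (a point): Centre of the knob's grip bar, on the knob's upright axis, height 218 mm. The black knob is a disc 64 mm across and 8 mm thick on the cover's top, with one straight upright grip bar across its middle: 58 mm long, 13 mm thick, 28 mm high (height 204 to 232 mm). This point's x axis lies along the bar, y across it, z up. The knob rides with the cover. Pinch the bar from above across y.
- sample_plate: White 48-well sample plate, 80 x 60 x 16 mm, 0.05 kg, lying in the cycler's block (10 mm deep, 1 mm of play), hidden under the cover at the start; its top is at height 126 mm. Origin: centre of its underside; z up.

How it is judged:
On the way, in this order (a step that is already met when the one before it is completed fails the run):
1. the knob is broken loose and backed off about half a turn (value of joint knob above 2.7 rad), for 0.2 s.
2. the cover has been slid back to its end stops (within 7 mm) (value of joint cover above 0.108 m), for 0.2 s.
At the end, for the whole second after the job is handed in: The knob stands backed off by about half a turn or more (above 2.7 rad), the cover rests within 7 mm of its end stops, and the sample plate still lies seated in its block (within 6 mm and 0.06 rad of its start) (value of joint knob above 2.7 rad and value of joint cover above 0.108 m and velocity of joint cover below 0.01 m/s and distance of sample_plate from where it was at the start of the episode below 0.006 m and angle between sample_plate's own z axis and vertical below 0.06 rad); the robot touches nothing.
It fails at once if the sample plate is lifted or pushed out of its block (distance of sample_plate from where it was at the start of the episode above 0.012 m or angle between sample_plate's own z axis and vertical above 0.3 rad).
It also fails if it takes over 64 s, if anything falls off the work surface, if the arm or the gripper's body presses on something with over 40 N, if the wrist force passes 120 N, or if a joint passes its speed limit or range.

### The arm

A 6-joint arm with a two-finger parallel gripper is mounted at the origin on the work surface. World frame = base frame: x ahead of the robot, y to its left, z up, the work surface at z = 0. Lengths are in m, angles in rad, forces in N, time in s.
With the tool pointing down it reaches from about 0.3 to 0.775 m from the base axis. Payload 14.6 kg.
Tool frame: the origin (TCP) lies at the very end of the fingers, on their centre line; the grasp point (between the pads) lies 19 mm behind it; z points along the fingers, y is the line along which they close (so a half turn about z gives the same grasp; the last joint's range is limited). The gripper opens to 94 mm and grips with 3 to 60 N. Pads are 16 mm wide; open, the fingers measure 119 mm over their backs; the gripper's body (75 mm by 177 mm) begins 78 mm behind the grasp point.
Start: joints at [1.233, 0.3, 1.521, -0, 1.321, -0.067], TCP at [0.147, 0.53, 0.205] pointing down, gripper open.
Joint ranges: [-3.03, 3.03], [-0.79, 2.21], [0.23, 2.52], [-1.04, 4.18], [0, 3.07], [-2.55, 2.55]. Speed limits (rad/s): [2.22, 2.22, 2.57, 3.14, 3.14, 3.14].

### API

Orientations are given as [roll, pitch, yaw] about the fixed x, y, z axes, in that order (R = Rz(yaw) Ry(pitch) Rx(roll)).
In Python, from station import ctrl, cams gives the robot as it stands. The module is installed in compiled form; this text tells all that it offers.
- The arm moves only by the tool arm_command, never from a script. Its argument "plan" is a list that holds one entry, the list of rows, each a list of 7 numbers: the shift along the tool's x, y, z in a scale on which 1.0 is 1000 mm, then the turn, a rotation vector about the tool's x, y, z in normalised numbers (1 is 4 rad), then the closure, from -1 (fully open) to 1 (shut). A call has 1 to 12 rows; each row is the pose to reach, as a shift and turn from the pose commanded when the call began, along the tool's axes at that moment; what a row does not reach only later rows make up. A row lasts 1/10 s, in which the tool goes at most 50 mm and 8.59 degrees, less where a joint would pass 70% of its speed; a pose out of reach is approached as far as the arm can. A call with a gripper value outside its range is refused whole. The fingers move at their own pace and stop on an object; "squeeze" is the grip in N (left out, the last holds). Time passes only in rows, so rows that repeat a pose let the fingers close. It gives the time, the measured TCP pose, the force, the opening and the grip force at its end, in the units of the state.
- ctrl.get_obs(): the state, without advancing time (a new reading comes with each control period).
- cams.camera(name): name is "scene" or "top" or "wrist"; returns (picture, depth): 400x640x3 uint8, blue, green, red; 400x640 float32, m along the optical axis (not along the pixel's ray), 0 where there is no reading.
- cams.camera_info(name): a dict with "fx", "fy", "cx", "cy" (pixels), "world_to_cam" (4x4, takes a point from world to camera coordinates). Camera axes: x right, y down, z forward; pixel columns grow to the right and rows downward; lengths in m; the calibration is good to about 2 mm. A picture is of the moment at which its call begins: read the wrist's pose just before it. camera_info takes no time and is no camera call; for the wrist camera it gives the pose at the moment of the call.
- ctrl.hand_in(): hands the job in; it is judged then, once.
The state is a dict: "time_s": time; "qpos": joint angles; "joint_vel": joint speeds; "tau": joint torques, N m; "ee_pos": TCP position; "eef_rot": TCP orientation; "force": force on the tool from outside, world axes, zero at the start; "moment": the same for the moment, N m; "grip_width": finger opening in m; "grip_force": force on a finger pad.
Only numpy, scipy, OpenCV 4.12 (cv2) and the standard library are available. Lean on these libraries where they do the work, as an engineer would, in place of code of your own. Each camera call takes 0.05 s, during which the arm holds its last target. There are 200 camera calls.

## Working session

There is one attempt and no reset: what is moved stays moved. The work goes in short steps, Python scripts to look and compute and a tool call to move; the robot and the scene stay as the last step left them, time stands still between calls to the robot, and variables do not carry over. Pictures are saved under pics/ and viewed, at most 10 in all, crops included, and the job is handed in when it is done.

Besides the shell and the picture viewer there is one more tool, called after "Emit:" as a command line: name --argument value ..., lists and objects as JSON in quotes. arm_command: Moves the arm, as the interface text tells. Its arguments: {"type":"object","properties":{"plan":{"type":"array"},"squeeze":{"type":"number"}},"required":["plan"]}

```bash
mkdir -p pics
cat > h.py <<'E'
import numpy as np, cv2
from station import ctrl, cams
def cast(info,u,v,h):
    T=np.linalg.inv(info["world_to_cam"]); d=T[:3,:3]@np.array([(u-info["cx"])/info["fx"],(v-info["cy"])/info["fy"],1.])
    o=T[:3,3]; return o+d*(h-o[2])/d[2]
E
python3 - <<'E'
from h import *
o=ctrl.get_obs(); print(o)
for n in("top","scene"):
    p,d=cams.camera(n); cv2.imwrite(f"pics/{n}0.png",p); np.save(f"{n}0.npy",d)
    i=cams.camera_info(n); print(n,i["fx"],np.linalg.inv(i["world_to_cam"]).round(3))
E
```

```text
{'time_s': 0.0, 'qpos': array([ 1.23339174e+00,  3.00488747e-01,  1.52159549e+00, -6.10339649e-05,
        1.32072772e+00, -6.65865553e-02]), 'joint_vel': array([-5.94125292e-04, -2.21920607e-05, -3.44680257e-05, -1.66430344e-03,
       -4.73150411e-04, -9.44908613e-04]), 'tau': array([ 2.68222779e-03, -5.31811595e+01, -3.52730584e+01,  7.09373178e-02,
        2.44394486e-02, -8.52377752e-05]), 'ee_pos': array([0.14705476, 0.52968774, 0.20487057]), 'eef_rot': array([-3.14037212e+00, -2.21428419e-05,  2.87078975e+00]), 'force': array([ 0.88793889, -0.25456971,  0.38030015]), 'moment': array([-0.0010897 ,  0.05667224, -0.00554096]), 'grip_force': 0.0, 'grip_width': 0.09411703566179665}
top 377.16678181504477 [[ 0.017 -0.991  0.135  0.407]
 [-1.    -0.014  0.023  0.001]
 [-0.021 -0.136 -0.991  0.784]
 [ 0.     0.     0.     1.   ]]
scene 422.9672782667027 [[ 0.86   0.425 -0.283  0.681]
 [ 0.51  -0.713  0.482 -0.315]
 [ 0.003 -0.559 -0.829  0.697]
 [ 0.     0.     0.     1.   ]]
```

View pics/top0.png

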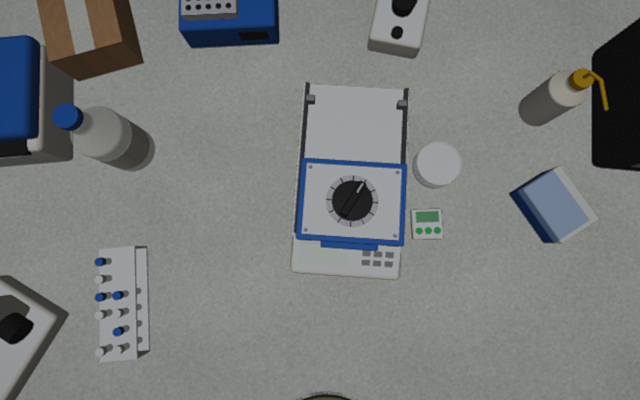

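View pics/scene0.png

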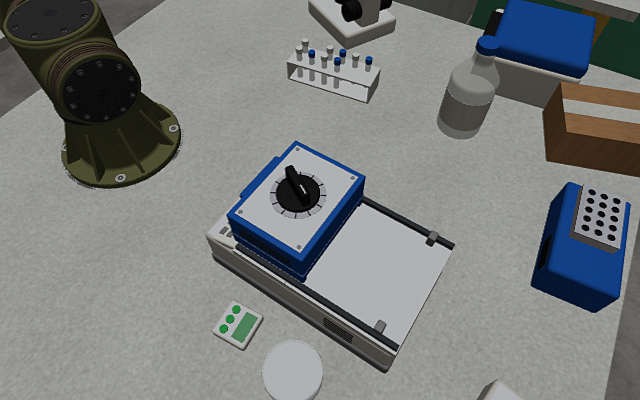

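The top view shows the cycler at about columns 292–410 and rows 82–278, with the cover over its front half. The knob is near (352,200) and its bar has a white pointer line running up and to the right. The scene view shows the knob near (297,190). Next I'll measure the cover edges and the knob.

Run:
```python
from h import *
p=cv2.imread("pics/top0.png");i=cams.camera_info("top");d=np.load("top0.npy")
hsv=cv2.cvtColor(p,cv2.COLOR_BGR2HSV)
T=np.linalg.inv(i["world_to_cam"])
v,u=np.mgrid[0:400,0:640]
P=np.stack([(u-i["cx"])/i["fx"]*d,(v-i["cy"])/i["fy"]*d,d],-1)@T[:3,:3].T+T[:3,3]
roi=np.zeros((400,640),bool);roi[150:256,290:415]=1
m=roi&(abs(P[...,2]-.196)<.006)&(d>0)
c=cv2.minAreaRect(P[m][:,:2].astype(np.float32)*1000);print("top rect",c)
k=roi&(P[...,2]>.2005)&(d>0)&(P[...,2]<.212);print("disc",cv2.minEnclosingCircle(P[k][:,:2].astype(np.float32)*1000))
b=roi&(P[...,2]>.224);B=P[b];print("bar",cv2.minAreaRect(B[:,:2].astype(np.float32)*1000),B.mean(0),b.sum())
e,V=np.linalg.eigh(np.cov(B[:,:2].T));print(np.sqrt(e),"ang",np.degrees(np.arctan2(V[1,1],V[0,1])))
blue=(roi&(hsv[...,0]>100)&(hsv[...,0]<125)&(hsv[...,1]>150)).astype(np.uint8)
cn=max(cv2.findContours(blue,0,2)[0],key=cv2.contourArea)
hull=np.array([cast(i,*q[0],.196)[:2]*1000 for q in cn],np.float32);print("blue",cv2.minAreaRect(hull))
# deck rear rect edges
dk=np.zeros((400,640),bool);dk[75:162,295:415]=1
m=dk&(abs(P[...,2]-.12)<.012);print("deck",cv2.minAreaRect(P[m][:,:2].astype(np.float32)*1000))
cv2.imwrite("pics/crop.png",cv2.resize(p[150:260,290:420],None,fx=4.5,fy=4.5,interpolation=cv2.INTER_CUBIC))
```

```text
top rect ((475.62469482421875, -32.43235778808594), (168.27333068847656, 139.69686889648438), 87.17259979248047)
disc ((480.4299011230469, -34.262786865234375), 84.69068145751953)
bar ((457.9083557128906, -19.81987762451172), (14.214982032775879, 109.3953857421875), 60.17241287231445) [ 0.4701391  -0.02798651  0.30408433] 393
[0.00379306 0.03101808] ang 153.62872071978998
blue ((475.8021240234375, -32.477561950683594), (166.72254943847656, 137.93463134765625), 87.16703796386719)
deck ((628.785400390625, -40.314796447753906), (196.09999084472656, 149.64308166503906), 87.06745910644531)
```

View pics/crop.png

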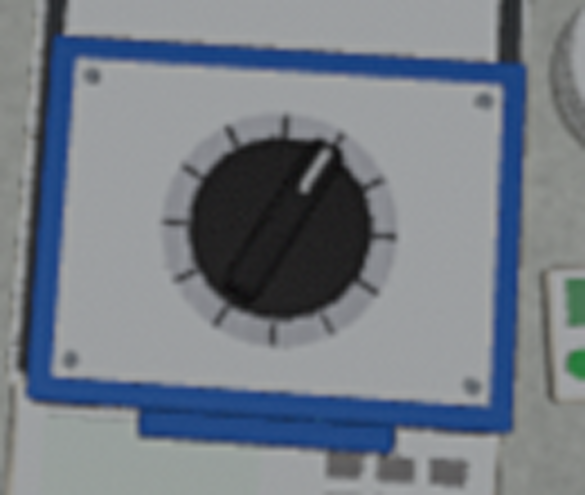

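The crop shows the bar running from about (329,150) to (239,293), which is full-image (363.1,183.3) to (343.1,215.1). The cover is yawed by about −2.8°.

Run:
```python
from h import *
p=cv2.imread("pics/top0.png");i=cams.camera_info("top")
a=cast(i,363.1,183.3,.232);b=cast(i,343.1,215.1,.232);print(a,b,(a+b)/2,np.degrees(np.arctan2(*(a-b)[1::-1])),np.linalg.norm(a-b))
g=cv2.cvtColor(p,cv2.COLOR_BGR2GRAY);m=np.zeros_like(g);m[165:235,325:380]=(g[165:235,325:380]<70)
cn=max(cv2.findContours(m,0,2)[0],key=cv2.contourArea);(x,y),r=cv2.minEnclosingCircle(cn);print(x,y,r,cast(i,x,y,.204),r/i["fx"]*.58)
j=cams.camera_info("wrist");print(np.linalg.inv(j["world_to_cam"]).round(3))
o=ctrl.get_obs();from scipy.spatial.transform import Rotation as R
print(R.from_euler("xyz",o["eef_rot"]).as_matrix().round(3))
```

```text
[ 0.50247985 -0.04819694  0.232     ] [ 0.45482997 -0.01906884  0.232     ] [ 0.47865491 -0.03363289  0.232     ] -31.43720800116877 0.0558476167885024
352.5 199.5 20.94049072265625 [ 0.48168329 -0.03439793  0.204     ] 0.0322018937105032
[[ 0.267  0.937  0.225  0.082]
 [ 0.964 -0.259 -0.064  0.548]
 [-0.001  0.234 -0.972  0.385]
 [ 0.     0.     0.     1.   ]]
[[-0.964  0.268 -0.   ]
 [ 0.268  0.964 -0.001]
 [ 0.    -0.001 -1.   ]]
```

The rows are not in the units I measure in: shifts go in shares of 1000 mm and turns go in shares of 4 rad. I convert before sending: -300 mm / 1000 = -0.3, -120 mm / 1000 = -0.12, 1.5 rad / 4 = 0.375.

Emit:
arm_command --plan '[[[0, 0, -0.05, 0, 0, 0, -1], [0, 0, -0.1, 0, 0, 0, -1], [0, 0, -0.125, 0, 0, 0.0375, -1], [-0.025, -0.024, -0.125, 0, 0, 0.075, -1], [-0.055, -0.053, -0.125, 0, 0, 0.1125, -1], [-0.09, -0.086, -0.125, 0, 0, 0.15, -1], [-0.125, -0.12, -0.125, 0, 0, 0.1875, -1], [-0.16, -0.154, -0.125, 0, 0, 0.225, -1], [-0.195, -0.187, -0.125, 0, 0, 0.2625, -1], [-0.23, -0.221, -0.125, 0, 0, 0.3, -1], [-0.265, -0.255, -0.125, 0, 0, 0.3375, -1], [-0.3, -0.288, -0.125, 0, 0, 0.375, -1]]]' --squeeze 60

```text
time_s: 1.3
ee_pos: [0.3596, 0.1703, 0.3305]
eef_rot: [3.141, -0.0, 1.365]
force: [0.1, 0.6, 0.3]
grip_width: 0.0941
grip_force: 0.0
```

To row units: -177 mm / 1000 = -0.177, -165 mm / 1000 = -0.165, 1.5 rad / 4 = 0.375.

Emit:
arm_command --plan '[[[-0.02, 0.018, 0, 0, 0, 0.0375, -1], [-0.045, 0.04, 0, 0, 0, 0.075, -1], [-0.07, 0.063, 0, 0, 0, 0.1125, -1], [-0.095, 0.086, 0, 0, 0, 0.15, -1], [-0.12, 0.108, 0, 0, 0, 0.1875, -1], [-0.145, 0.131, 0, 0, 0, 0.225, -1], [-0.165, 0.149, 0, 0, 0, 0.2625, -1], [-0.177, 0.16, 0, 0, 0, 0.3, -1], [-0.177, 0.16, 0, 0, 0, 0.3375, -1], [-0.177, 0.16, 0, 0, 0, 0.375, -1], [-0.177, 0.16, 0, 0, 0, 0.4125, -1], [-0.177, 0.16, 0, 0, 0, 0.45, -1]]]'

```text
time_s: 2.5
ee_pos: [0.4807, -0.0331, 0.3302]
eef_rot: [3.141, 0.001, -0.435]
force: [-1.0, -0.2, 0.3]
grip_width: 0.0937
grip_force: 0.0
```

To row units: 60 mm / 1000 = 0.06, 30 mm / 1000 = 0.03, 0.12 rad / 4 = 0.03.

Emit:
arm_command --plan '[[[0, 0, 0, 0, 0, 0.03, -1], [0, 0, 0.03, 0, 0, 0.03, -1], [0, 0, 0.06, 0, 0, 0.03, -1], [0, 0, 0.06, 0, 0, 0.03, -1], [0, 0, 0.06, 0, 0, 0.03, -1]]]'

```text
time_s: 3.0
ee_pos: [0.4809, -0.0331, 0.2712]
eef_rot: [3.142, 0.0, -0.549]
force: [-0.6, 0.0, 0.2]
grip_width: 0.0938
grip_force: 0.0
```

Run:
```python
from h import *
o=ctrl.get_obs();print(o["qpos"].round(3),o["ee_pos"],o["eef_rot"])
p,d=cams.camera("wrist");i=cams.camera_info("wrist");cv2.imwrite("pics/w1.png",p)
w=i["world_to_cam"]
def pr(x):
    c=w[:3,:3]@np.array(x)+w[:3,3];return (c[0]/c[2]*i["fx"]+i["cx"],c[1]/c[2]*i["fy"]+i["cy"])
c,s=np.cos(np.radians(-31.5)),np.sin(np.radians(-31.5))
for a in(-.029,.029):
  for b in(-.0065,.0065): print(np.round(pr([.4805+a*c-b*s,-.0335+a*s+b*c,.232]),1))
```

```text
[-0.145  0.101  1.606 -0.     1.435  1.975] [ 0.48088437 -0.03307706  0.27120695] [ 3.14151919e+00  1.69785164e-04 -5.49143509e-01]
[328.5 253.2]
[313.1 253.2]
[329.1 185.2]
[312.7 185.2]
```

View pics/w1.png

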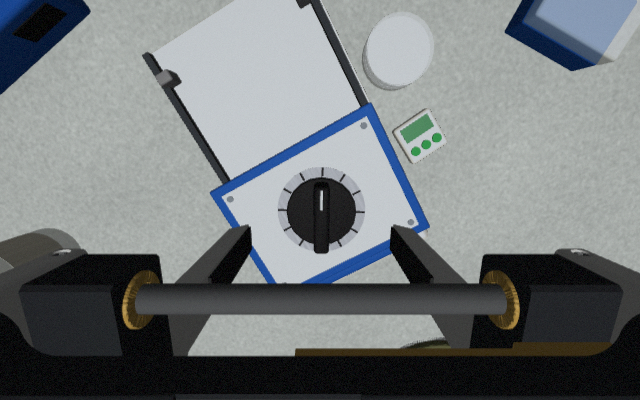

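The wrist view shows the bar upright at columns 314–329 and rows 182–253, within about 3 px of my prediction. I'll descend and grip.

To row units: 63 mm / 1000 = 0.063, 50 mm / 1000 = 0.05.

Emit:
arm_command --plan '[[[0, 0, 0.03, 0, 0, 0, -1], [0, 0, 0.05, 0, 0, 0, -1], [0, 0, 0.063, 0, 0, 0, -1], [0, 0, 0.063, 0, 0, 0, -0.3], [0, 0, 0.063, 0, 0, 0, 0.3], [0, 0, 0.063, 0, 0, 0, 1], [0, 0, 0.063, 0, 0, 0, 1], [0, 0, 0.063, 0, 0, 0, 1], [0, 0, 0.063, 0, 0, 0, 1], [0, 0, 0.063, 0, 0, 0, 1], [0, 0, 0.063, 0, 0, 0, 1], [0, 0, 0.063, 0, 0, 0, 1]]]' --squeeze 60

```text
time_s: 4.25
ee_pos: [0.4808, -0.0331, 0.2075]
eef_rot: [3.142, 0.0, -0.549]
force: [-0.1, -0.4, 0.3]
grip_width: 0.0255
grip_force: 0.0
```

Emit:
arm_command --plan '[[[0, 0, 0, 0, 0, 0, 1], [0, 0, 0, 0, 0, 0, 1], [0, 0, 0, 0, 0, 0, 1], [0, 0, 0, 0, 0, 0, 1], [0, 0, 0, 0, 0, 0, 1]]]'

```text
time_s: 4.75
ee_pos: [0.4808, -0.0334, 0.2075]
eef_rot: [3.141, -0.0, -0.549]
force: [-0.6, -5.3, -0.4]
grip_width: 0.0125
grip_force: 60.0
```

To row units: -0.14 rad / 4 = -0.035.

Emit:
arm_command --plan '[[[0, 0, 0, 0, 0, -0.035, 1], [0, 0, 0, 0, 0, -0.07, 1], [0, 0, 0, 0, 0, -0.105, 1], [0, 0, 0, 0, 0, -0.125, 1], [0, 0, 0, 0, 0, -0.125, 1]]]'

```text
time_s: 5.25
ee_pos: [0.4809, -0.033, 0.2075]
eef_rot: [-3.142, -0.0, -0.048]
force: [0.5, -3.3, 0.7]
grip_width: 0.0127
grip_force: 60.0
```

Run:
```python
from h import *
o=ctrl.get_obs();print(o["eef_rot"],o["moment"],o["force"],o["grip_width"])
p,d=cams.camera("wrist");cv2.imwrite("pics/w2.png",p[100:320,180:460])
```

```text
[-3.14151685e+00 -2.20959533e-04 -4.80072309e-02] [-0.51609229  0.02368185  0.09738484] [ 0.46636385 -3.28074644  0.66419254] 0.012684594271987664
```

View pics/w2.png

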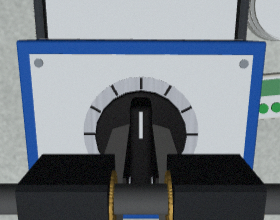

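The bar is still aligned with the fingers and the cover is now square in the view, so the knob turned with the gripper. I'll keep turning.

To row units: -1.44 rad / 4 = -0.36.

Emit:
arm_command --plan '[[[0, 0, 0, 0, 0, -0.03, 1], [0, 0, 0, 0, 0, -0.06, 1], [0, 0, 0, 0, 0, -0.09, 1], [0, 0, 0, 0, 0, -0.12, 1], [0, 0, 0, 0, 0, -0.15, 1], [0, 0, 0, 0, 0, -0.18, 1], [0, 0, 0, 0, 0, -0.21, 1], [0, 0, 0, 0, 0, -0.24, 1], [0, 0, 0, 0, 0, -0.27, 1], [0, 0, 0, 0, 0, -0.3, 1], [0, 0, 0, 0, 0, -0.33, 1], [0, 0, 0, 0, 0, -0.36, 1]]]'

```text
time_s: 6.5
ee_pos: [0.4805, -0.0323, 0.2074]
eef_rot: [-3.14, -0.001, 1.393]
force: [-3.4, 4.0, 1.4]
grip_width: 0.0122
grip_force: 60.0
```

To row units: -1.45 rad / 4 = -0.3625.

Emit:
arm_command --plan '[[[0, 0, 0, 0, 0, -0.03, 1], [0, 0, 0, 0, 0, -0.06, 1], [0, 0, 0, 0, 0, -0.09, 1], [0, 0, 0, 0, 0, -0.12, 1], [0, 0, 0, 0, 0, -0.15, 1], [0, 0, 0, 0, 0, -0.18, 1], [0, 0, 0, 0, 0, -0.21, 1], [0, 0, 0, 0, 0, -0.24, 1], [0, 0, 0, 0, 0, -0.27, 1], [0, 0, 0, 0, 0, -0.3, 1], [0, 0, 0, 0, 0, -0.33, 1], [0, 0, 0, 0, 0, -0.3625, 1]]]'

```text
time_s: 7.7
ee_pos: [0.4805, -0.0328, 0.2074]
eef_rot: [3.141, -0.001, 2.843]
force: [-3.3, -0.8, 1.3]
grip_width: 0.0124
grip_force: 60.0
```

Emit:
arm_command --plan '[[[0, 0, 0, 0, 0, 0, 1], [0, 0, 0, 0, 0, 0, 1], [0, 0, 0, 0, 0, 0, 1]]]'

```text
time_s: 8.0
ee_pos: [0.4807, -0.0328, 0.2074]
eef_rot: [3.141, -0.0, 2.837]
force: [-3.4, 1.3, 1.6]
grip_width: 0.0127
grip_force: 60.0
```

Run:
```python
from h import *
o=ctrl.get_obs();print(o["qpos"],o["ee_pos"],o["eef_rot"],o["moment"],o["force"],o["grip_width"])
p,d=cams.camera("wrist");cv2.imwrite("pics/w3.png",p[100:320,180:460])
```

```text
[-1.44450809e-01  1.45941479e-01  1.70449986e+00  4.25518056e-04
  1.29149632e+00 -1.41083003e+00] [ 0.48070359 -0.03282799  0.2074279 ] [ 3.14124384e+00 -4.05769286e-04  2.83705824e+00] [0.24185824 0.55361374 0.01454063] [-3.37349503  1.25447518  1.58541928] 0.012660738725879342
```

View pics/w3.png

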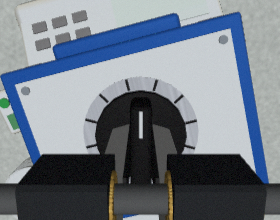

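The bar is still aligned and the knob has turned 3.39 rad. Now I'll slide the cover back along its axis (yaw −2.8°).

To row units: -108 mm / 1000 = -0.108, -103 mm / 1000 = -0.103.

Emit:
arm_command --plan '[[[-0.005, 0.0013, 0, 0, 0, 0, 1], [-0.015, 0.0039, 0, 0, 0, 0, 1], [-0.027, 0.007, 0, 0, 0, 0, 1], [-0.039, 0.0101, 0, 0, 0, 0, 1], [-0.051, 0.0133, 0, 0, 0, 0, 1], [-0.063, 0.0164, 0, 0, 0, 0, 1], [-0.075, 0.0195, 0, 0, 0, 0, 1], [-0.086, 0.0224, 0, 0, 0, 0, 1], [-0.096, 0.025, 0, 0, 0, 0, 1], [-0.103, 0.0268, 0, 0, 0, 0, 1], [-0.108, 0.0281, 0, 0, 0, 0, 1], [-0.108, 0.0281, 0, 0, 0, 0, 1]]]'

```text
time_s: 9.25
ee_pos: [0.5931, -0.0387, 0.2075]
eef_rot: [-3.141, 0.002, 2.84]
force: [2.6, -5.1, 1.4]
grip_width: 0.0126
grip_force: 60.0
```

To row units: -4 mm / 1000 = -0.004, -3 mm / 1000 = -0.003.

Emit:
arm_command --plan '[[[-0.0015, 0.0004, 0, 0, 0, 0, 1], [-0.003, 0.0008, 0, 0, 0, 0, 1], [-0.004, 0.001, 0, 0, 0, 0, 1], [-0.004, 0.001, 0, 0, 0, 0, 1]]]'

```text
time_s: 9.65
ee_pos: [0.5943, -0.0387, 0.2074]
eef_rot: [-3.14, -0.005, 2.84]
force: [-20.3, -3.3, 8.3]
grip_width: 0.0125
grip_force: 60.0
```

The −20 N reading means the cover is on its end stops. I'll ease off, open and lift.

To row units: 2.5 mm / 1000 = 0.0025, 2 mm / 1000 = 0.002.

Emit:
arm_command --plan '[[[0.002, -0.0005, 0, 0, 0, 0, 1], [0.0025, -0.0007, 0, 0, 0, 0, 1], [0.0025, -0.0007, 0, 0, 0, 0, 0.5], [0.0025, -0.0007, 0, 0, 0, 0, 0], [0.0025, -0.0007, 0, 0, 0, 0, -0.5], [0.0025, -0.0007, 0, 0, 0, 0, -0.5], [0.0025, -0.0007, 0, 0, 0, 0, -0.5], [0.0025, -0.0007, 0, 0, 0, 0, -0.5], [0.0025, -0.0007, 0, 0, 0, 0, -0.5], [0.0025, -0.0007, 0, 0, 0, 0, -0.5]]]'

```text
time_s: 10.65
ee_pos: [0.5938, -0.0384, 0.2074]
eef_rot: [3.142, -0.0, 2.841]
force: [-0.5, 1.0, 0.1]
grip_width: 0.0699
grip_force: 0.0
```

Emit:
arm_command --plan '[[[0, 0, -0.015, 0, 0, 0, -0.5], [0, 0, -0.04, 0, 0, 0, -0.5], [0, 0, -0.08, 0, 0, 0, -0.5], [0, 0, -0.12, 0, 0, 0, -0.5], [0.04, 0, -0.14, 0, 0, 0, -0.5], [0.08, 0, -0.14, 0, 0, 0, -0.5], [0.12, 0, -0.14, 0, 0, 0, -0.5], [0.12, 0, -0.14, 0, 0, 0, -0.5], [0.12, 0, -0.14, 0, 0, 0, -0.5]]]'

```text
time_s: 11.55
ee_pos: [0.4791, -0.0027, 0.3482]
eef_rot: [3.141, 0.002, 2.841]
force: [-0.2, 0.3, -0.5]
grip_width: 0.0704
grip_force: 0.0
```

Run:
```python
from h import *
p,d=cams.camera("scene");cv2.imwrite("pics/s2.png",p)
print(ctrl.get_obs()["ee_pos"],ctrl.get_obs()["force"])
```

```text
[ 0.47963128 -0.00295493  0.34773025] [ 0.7588352  -0.26492192  0.75510985]
```

View pics/s2.png

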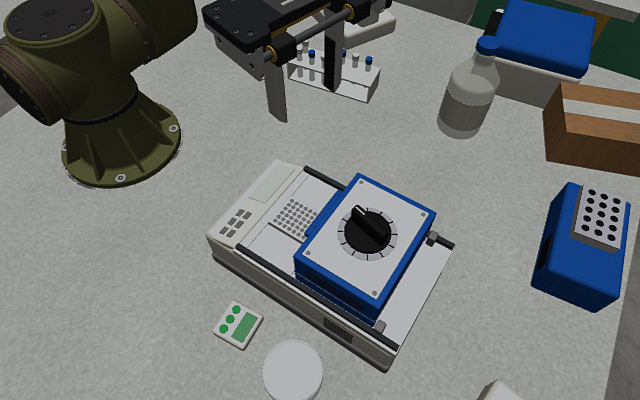

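The cover is against the stops (432,238), the plate sits in its block near (295,215), the knob pointer is reversed, and the gripper is clear.

```bash
python3 -c "
from station import ctrl
print(ctrl.hand_in())"
```

```text
the job is handed in; nothing more can be done
None
```

I backed the knob off about 3.4 rad, slid the cover to its end stops and let go with the plate still in its block; the job was handed in at about 11.6 s, and no verdict was returned.

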